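# Switch the injector test console to the green range and start it

## Task

On the blue injector test console, push the long tab of the black range selector round with a fingertip, gently, until it clicks in at the round green mark, then press the white start button fully in and let it go. Only push the tab, do not take hold of it, and do not press start with the selector anywhere but on green. Leave the red stop button, the flow knob and all the loose things where they are.

Things in the scene. Friction and masses are not known exactly. Their poses are not given: they have to be found in the camera images.
- console: Blue injector test console, a low box 300 mm (x) by 460 mm (y), bolted down; flat white deck 75 mm above the table. Origin: centre of its underside, x away from the operator's edge, y left. On the deck (mm in this frame): selector axis -20, 100; start -65, -55; red stop -85, -175; flow knob 0, -185; 3 mm high display 85, -90; fixed green injector in its test seat, 82 mm high, 100, -195
- selector (a joint): Angle of the range selector, rad, positive anticlockwise from above; 0 (at the start, white mark): tab along the console's +x. It clicks in at -1.2, -0.6, 0, 0.6, 1.2; stops near -1.3 and 1.3. Moving it takes 3 to 6 N at the tab. Past halfway between two positions it springs on into the next; let go within 0.2 rad of a position, it springs into it to within 0.03
- selector_hub (a point): Point on the selector's upright axis at deck height; the frame turns with it: x along the tab, z up. A black cap 72 mm across, top 26 mm above the deck, on a skirt 80 mm across and 6 mm high. Its one tab is a straight bar 12 mm wide, 8 to 24 mm above the deck, with a white line on top, reaching out along x to 78 mm from the axis. The deck around is flat
- selector_tab (a point): Middle of the tab's free length: 58 mm from the axis along the tab, 16 mm above the deck
- selector_pointer (a point): Point at deck height 102 mm from the axis in the direction the tab points (24 mm beyond its end); it comes to lie on a mark's centre when the selector is at that mark
- mark_green: Round green insert, 36 mm across with its dark rim, 2.5 mm high, in the deck at 102 mm from the selector's axis. It sits at -1.2, -0.6, 0.6 or 1.2 rad of the selector, exchanged with the yellow, red and blue inserts from time to time. Origin: its centre at deck height
- mark_yellow: Round yellow insert, the same size as the green one, at another of the four positions
- mark_red: Round red insert, the same, at another of the four positions
- mark_blue: Round blue insert, the same, at another of the four positions
- start (a joint): Travel of the start button, m: 0 out, 0.006 fully in. A spring returns it; fully in takes 5 N
- start_top (a point): Centre of the top of the white start button, 30 mm across in a steel collar 46 mm across; it stands 22 mm above the deck when out, is pressed straight down
- stop (a joint): Travel of the red stop button, m: 0 out, 0.006 fully in. To be left alone
- stop_top (a point): Centre of the top of the red stop button, 40 mm across in a yellow collar, 22 mm above the deck
- flow_rim (a point): Point on the white line on top of the black flow knob (34 mm across, 44 mm above the deck), 16 mm off the knob's axis. To be left alone
- adapter: Loose brass adapter standing on the deck near its front edge, 24 mm across and 30 mm high. Origin: centre of its underside
- jar: Loose small jar with a black cap standing on the deck near its left front corner, 38 mm across and 42 mm high. Origin: centre of its underside
- injector_a: Loose yellow fuel injector standing in the grey rack left of the console, 80 mm long, 23 mm across, nozzle down. Origin: nozzle end
- injector_b: Loose red fuel injector, the same, in the grey rack
- injector_c: Loose blue fuel injector, the same, in the grey rack
- bottle: Loose grey bottle of test fluid, black cap, 68 mm across and 190 mm high, standing right of the console towards the robot. Origin: centre of its underside
- funnel: Loose red funnel standing mouth down right of the console, 104 mm across and 100 mm high. Origin: centre of its mouth
- screwdriver: Loose screwdriver with an orange handle lying left of the console. Origin: centre of its underside

How it is judged:
On the way, in this order (a step that is already met when the one before it is completed fails the run):
1. the selector rests in its position at the green mark, start not yet pressed (horizontal distance between selector_pointer and mark_green below 0.01 m and velocity of joint selector between -0.2 and 0.2 rad/s and value of joint start below 0.002 m), for 0.3 s.
2. the start button is pressed in with the selector at green (horizontal distance between selector_pointer and mark_green below 0.01 m and value of joint start above 0.0045 m), for 0.1 s.
At the end, for the whole second after the job is handed in: The selector rests with its tab pointing at the green mark (pointer within 10 mm of the mark's centre, about 0.1 rad), the start button has been pressed at least 4.5 mm in and is out again, the stop button is out, the flow knob has not turned, and every loose thing is within 20 mm of where it stood (horizontal distance between selector_pointer and mark_green below 0.01 m and velocity of joint selector between -0.05 and 0.05 rad/s and value of joint each of start, stop below 0.0015 m and distance of flow_rim from where it was at the start of the episode below 0.005 m and distance of each of adapter, jar, injector_a, injector_b, injector_c, bottle, funnel, screwdriver from where it was at the start of the episode below 0.02 m); the robot touches nothing.
It fails at once if start pressed (over 3 mm) with the selector not at green (horizontal distance between selector_pointer and mark_green above 0.012 m and value of joint start above 0.003 m).
It fails at once if the selector's tab taken between the fingers instead of pushed (y of the grasp point in the frame of selector_hub between -0.006 and 0.006 m and x of the grasp point in the frame of selector_hub between 0.036 and 0.085 m and z of the grasp point in the frame of selector_hub below 0.036 m and contact force between the fingers and selector_c1 above 1 N).
It fails at once if the selector pushed with more than 25 N (contact force between the fingers and selector_c1 above 25 N).
It fails at once if the red stop button pressed (over 3 mm) or the flow knob turned (its rim moved over 5 mm) (value of joint stop above 0.003 m or distance of flow_rim from where it was at the start of the episode above 0.005 m).
It fails at once if a loose thing knocked, lifted or carried (over 20 mm) (distance of any of adapter, jar, injector_a, injector_b, injector_c, bottle, funnel, screwdriver from where it was at the start of the episode above 0.02 m).
It also fails if it takes over 42 s, if anything falls off the work surface, if the arm or the gripper's body presses on something with over 40 N, if the wrist force passes 120 N, or if a joint passes its speed limit or range.

## Robot

A 7-joint arm with a two-finger parallel gripper is mounted at the origin on the work surface. World frame = base frame: x ahead of the robot, y to its left, z up, the work surface at z = 0. Lengths are in m, angles in rad, forces in N, time in s.
With the tool pointing down it reaches from about 0.4 to 0.85 m from the base axis. Payload 10.4 kg.
Tool frame: the origin (TCP) lies at the centre of the arm's flange, where the gripper is bolted on; the fingertips stand 173 mm ahead of it and the grasp point (between the pads) lies 155 mm ahead of it; z points along the fingers, y is the line along which they close (so a half turn about z gives the same grasp; the last joint's range is limited). The gripper opens to 85 mm and grips with 20 to 120 N. Pads are 22 mm wide; open, the fingers measure 114 mm over their backs; the gripper's body (76 mm by 85 mm) begins 54 mm behind the grasp point. The pads swing forward as they close: fully open they stand 13 mm farther back than shut.
Start: joints at [-0.023, 0.332, -0.065, 1.46, 0.022, 1.35, -0.088], TCP at [0.625, 0, 0.405] pointing down, gripper open.
Joint ranges: [-2.6, 2.6], [-0.5, 2.12], [-1.47, 1.34], [0.16, 2.42], [-1.27, 4.41], [0.06, 2.06], [-2.6, 2.6]. Speed limits (rad/s): [2.22, 2.22, 2.79, 2.79, 3.14, 3.14, 3.14].

## Interface

Orientations are given as a unit quaternion [x, y, z, w].
In Python, from workcell import manip, viewer, finder gives the robot as it stands.
- The arm moves only by the tool arm_command, never from a script. Its argument "plan" is a list of rows, each an object with "dp": the shift along the tool's x, y, z in mm, a list of three; "spin": the turn about the tool's z in rad. A call has 1 to 5 rows; each row shifts and turns the commanded pose from where the row before left it, along the tool's axes as they then stand; what a row does not reach is not made up. A row lasts 1/10 s, in which the tool goes at most 50 mm and 8.59 degrees, less where a joint would pass 70% of its speed; a pose out of reach is approached as far as the arm can. A call is refused whole if a number of a shift passes 50 or a number of a turn 0.15, either way. A call with a gripper value outside its range is refused whole. "grip" is the closure, from -1 (fully open) to 1 (shut), set as the call begins (left out, the last holds). The fingers move at their own pace and stop on an object; "newtons" is the grip in N (left out, the last holds). Time passes only in rows, so rows that do not move let the fingers close. It gives the time, the measured TCP pose, the force, the opening and the grip force at its end, in the units of the state.
- manip.get_obs(): the state, without advancing time (a new reading comes with each control period).
- viewer.camera(name): name is "scene" or "side" or "wrist"; returns the picture (384x512x3 uint8, blue, green, red); there is no depth.
- viewer.camera_params(name): a dict with "vertical_fov" (degrees; the focal length in pixels is half the picture's height over the tangent of half this angle, whatever the lens; pixels are square), "cx", "cy" (the principal point, pixels), "R" (3x3) and "t" (3): a world point X has camera coordinates R X + t; the wrist camera has in their place "T_tool_cam" (4x4, takes a point from camera to tool coordinates, whose origin is the TCP and whose axes are the flange's). Camera axes: x right, y down, z forward; pixel columns grow to the right and rows downward; lengths in m; the calibration is good to about 2 mm. A picture is of the moment at which its call begins: read the wrist's pose just before it. camera_params takes no time and is no camera call.
- manip.hand_in(): hands the job in; it is judged then, once.
Trained networks look in the newest picture that a camera, given by its name, has taken for a name from the list of things; names that differ only in an ending like _2 or _b are one class to them, and where a whole thing is asked for, a point or a joint stands for the part that bears it (a point fixed in the world has none). Each returns a list of dicts, best first, with "score" (0 to 1); they miss things now and then, are a little off and sometimes report something else, mostly with a low value. They report only what shows in the picture. A call takes as long as a camera call.
- finder.find_in(camera, thing): "position" ([x, y, z] in m, in world coordinates, good to about 4 mm: the middle of the surface that is visible of it).
The state is a dict: "clock": time; "joint_pos": joint angles; "joint_velocities": joint speeds; "tau": joint torques, N m; "position": TCP position; "ee_rot": TCP orientation; "ft_force": force on the tool from outside, world axes, zero at the start; "torque": the same for the moment, N m; "grip_width": opening from 0.0 (shut) to 1.0 (fully open); "grasp_force": force on a finger pad.
Only numpy, scipy, OpenCV 4.12 (cv2) and the standard library are available. Lean on these libraries where they do the work, as an engineer would, in place of code of your own. Each camera call takes 0.05 s, during which the arm holds its last target. There are 200 camera calls.

## Working session

There is one attempt and no reset: what is moved stays moved. The work goes in short steps, Python scripts to look and compute and a tool call to move; the robot and the scene stay as the last step left them, time stands still between calls to the robot, and variables do not carry over. Pictures are saved under pics/ and viewed, at most 10 in all, crops included, and the job is handed in when it is done.

Besides the shell and the picture viewer there is one more tool, called after "Call:" as name(argument=value, ...) on one line, values as JSON. arm_command: Moves the arm, as the interface text tells. Its arguments: {"type":"object","properties":{"plan":{"type":"array","items":{"type":"object","properties":{"dp":{"type":"array","items":{"type":"number"}},"spin":{"type":"number"}}}},"grip":{"type":"number"},"newtons":{"type":"number"}},"required":["plan"]}

```bash
mkdir -p pics
python3 - <<'E'
from workcell import manip, viewer, finder
import cv2
o=manip.get_obs(); print(o["clock"],o["position"],o["ee_rot"],o["grip_width"])
for c in ["scene","wrist"]:
    cv2.imwrite(f"pics/{c}0.png",viewer.camera(c))
    for n in ["selector_hub","selector_tab","mark_green","mark_yellow","mark_red","mark_blue","start_top","stop_top","jar","adapter","bottle"]:
        print(c,n,[( [round(v,3) for v in d["position"]],round(d["score"],2)) for d in finder.find_in(c,n)[:2]])
print(viewer.camera_params("wrist"))
print(manip.get_obs()["clock"])
E
```

```text
0.0 [6.24863059e-01 7.49194745e-06 4.03884276e-01] [ 7.07094184e-01  7.07118995e-01 -5.43095485e-04 -4.97333019e-04] 0.9968072967954557
scene selector_hub [([0.543, 0.008, 0.099], 0.65)]
scene selector_tab [([0.539, 0.004, 0.101], 0.97)]
scene mark_green [([0.626, 0.504, 0.065], 0.46), ([0.566, -0.086, 0.076], 0.42)]
scene mark_yellow [([0.483, -0.139, 0.097], 0.17)]
scene mark_red [([0.618, -0.049, 0.078], 0.52)]
scene mark_blue [([0.578, 0.097, 0.075], 0.4)]
scene start_top [([0.481, -0.14, 0.099], 0.44)]
scene stop_top [([0.446, -0.254, 0.102], 0.64), ([0.625, 0.061, 0.075], 0.28)]
scene jar [([0.456, 0.089, 0.109], 0.6), ([0.545, 0.011, 0.099], 0.42)]
scene adapter []
scene bottle [([0.408, -0.414, 0.121], 0.74)]
wrist selector_hub [([0.543, 0.013, 0.104], 0.57)]
wrist selector_tab [([0.543, 0.014, 0.102], 0.7)]
wrist mark_green [([0.561, -0.086, 0.077], 0.75)]
wrist mark_yellow [([0.621, 0.065, 0.079], 0.93)]
wrist mark_red [([0.612, -0.049, 0.077], 0.86), ([0.577, 0.108, 0.078], 0.24)]
wrist mark_blue [([0.577, 0.109, 0.077], 0.84)]
wrist start_top []
wrist stop_top [([0.432, -0.241, 0.097], 0.37)]
wrist jar [([0.466, 0.096, 0.114], 0.71)]
wrist adapter [([0.434, -0.243, 0.095], 0.62), ([0.421, -0.036, 0.091], 0.56)]
wrist bottle []
{'vertical_fov': 64.82954805253273, 'cx': 257.3830138264358, 'cy': 193.51599892026272, 'T_tool_cam': array([[ 9.81764205e-04, -9.54817289e-01, -2.97191824e-01,
         7.50827976e-02],
       [ 9.99999489e-01,  8.65874380e-04,  5.21588628e-04,
        -1.88347646e-04],
       [-2.40691054e-04, -2.97192184e-01,  9.54817652e-01,
         3.09420888e-02],
       [ 0.00000000e+00,  0.00000000e+00,  0.00000000e+00,
         1.00000000e+00]])}
1.2
```

View pics/wrist0.png

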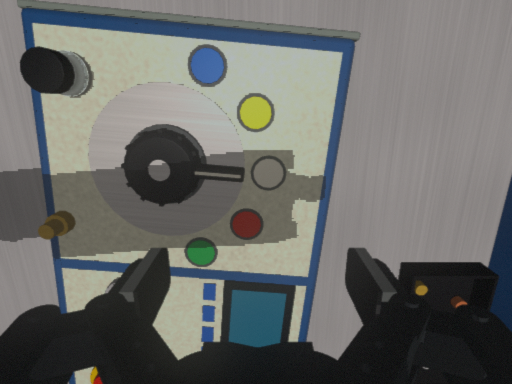

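View pics/scene0.png

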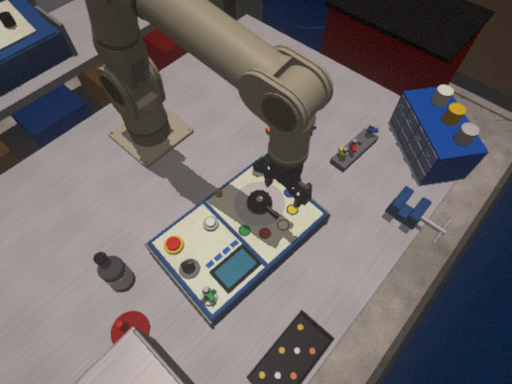

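The wrist picture shows green at (201,252), which is the −1.2 position. Red is at (246,223), yellow (256,112), blue (207,65), and the tab points at white (268,172). Next I fit the console pose.

```bash
cat > h.py <<'E'
import numpy as np, cv2
from scipy.spatial.transform import Rotation as R
from workcell import manip, viewer
def ray(o,uv,z):
    p=viewer.camera_params("wrist"); f=192/np.tan(np.radians(p["vertical_fov"]/2))
    T=np.eye(4);T[:3,:3]=R.from_quat(o["ee_rot"]).as_matrix();T[:3,3]=o["position"];T=T@p["T_tool_cam"]
    d=T[:3,:3]@[(uv[0]-p["cx"])/f,(uv[1]-p["cy"])/f,1]; return (T[:3,3]+d*(z-T[2,3])/d[2])[:2]
def blob(im,uv,r=24):
    # same-hue disc centre near uv
    hsv=cv2.cvtColor(im,cv2.COLOR_BGR2HSV).astype(int);h0=hsv[uv[1],uv[0]]
    m=((np.abs((hsv[...,0]-h0[0]+90)%180-90)<10)&(hsv[...,1]>h0[1]*.6)).astype(np.uint8)
    w=np.zeros_like(m);cv2.circle(w,uv,r,1,-1);M=cv2.moments(m*w,True);return M["m10"]/M["m00"],M["m01"]/M["m00"],M["m00"]
def S(o): return np.round(o["position"],4),R.from_quat(o["ee_rot"]).as_matrix()[:,0].round(3)
E
python3 - <<'E'
from h import *
o=manip.get_obs();im=cv2.imread("pics/wrist0.png")
P=[];Q=[]
for uv,a in [((201,252),-1.2),((246,223),-.6),((256,112),.6),((207,65),1.2)]:
    b=blob(im,uv);P.append(ray(o,b[:2],.0775));Q.append([.102*np.cos(a),.102*np.sin(a)]);print(b,P[-1])
P=np.array(P);Q=np.array(Q);pc=P.mean(0);qc=Q.mean(0)
H=(Q-qc).T@(P-pc);th=np.arctan2(H[0,1]-H[1,0],H[0,0]+H[1,1]);M=np.array([[np.cos(th),-np.sin(th)],[np.sin(th),np.cos(th)]])
hub=pc-M@qc;print("yaw",th,"hub",hub,"res",P-(Q@M.T+hub))
w=lambda x,y,hubM=M:hub+M@np.array([x,y])
print("start",w(-.045,-.155))
for a in np.arange(0,-1.31,-.15):
    for d in ([.017,.035] if a==0 else [.017]):
        c,s=np.cos(a),np.sin(a);print(round(a,2),d,w(.064*c-d*s,.064*s+d*c).round(4))
E
```

```text
(200.56896551724137, 252.3065134099617, 522.0) [ 0.56300691 -0.08441939]
(246.03859060402684, 223.9211409395973, 596.0) [ 0.61301432 -0.05085581]
(255.24697336561744, 112.28087167070218, 826.0) [0.62289865 0.06346555]
(206.91621911922664, 65.12137486573577, 931.0) [0.57913642 0.10473868]
yaw -0.08510440765949835 hub [0.53416094 0.01338101] res [[ 1.00192708e-04  6.52220520e-05]
 [-1.30620118e-04  3.04068802e-04]
 [-3.73895358e-05 -1.44748524e-04]
 [ 6.78169457e-05 -2.24542330e-04]]
start [ 0.47614853 -0.13723293]
0.0 0.017 [0.5994 0.0249]
0.0 0.035 [0.6009 0.0428]
-0.15 0.017 [0.6004 0.015 ]
-0.3 0.017 [0.5999 0.0051]
-0.45 0.017 [ 0.5979 -0.0046]
-0.6 0.017 [ 0.5945 -0.014 ]
-0.75 0.017 [ 0.5897 -0.0227]
-0.9 0.017 [ 0.5837 -0.0306]
-1.05 0.017 [ 0.5766 -0.0375]
-1.2 0.017 [ 0.5685 -0.0432]
```

Call:
arm_command(plan=[{"dp": [23, -12, 0]}, {"dp": [23, -12, 20]}, {"dp": [0, 0, 35], "spin": 0.085}, {"dp": [0, 0, 35]}, {"dp": [0, 0, 20]}], grip=1, newtons=40)

```text
invalid input at $.plan[0]: expected keys dp, spin
```

Call:
arm_command(plan=[{"dp": [0, 0, 0]}, {"dp": [0, 0, 0]}, {"dp": [0, 0, 0]}])

```text
invalid input at $.plan[0]: expected keys dp, spin
```

Run:
```python
from h import *
o=manip.get_obs();print(o["clock"],S(o),o["grip_width"],o["ft_force"])
cv2.imwrite("pics/wrist1.png",viewer.camera("wrist"))
```

```text
1.2 (array([0.625 , 0.    , 0.4047]), array([0., 1., 0.])) 0.9994392395105579 [ 0.50129869 -0.35420363 -0.2813792 ]
```

View pics/wrist1.png

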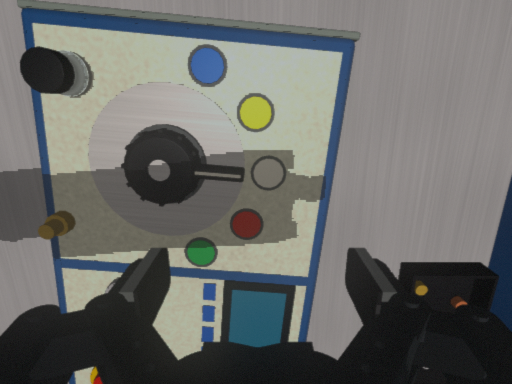

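The move call was refused because every row needs a spin. The picture is unchanged: tab still on white (268,172), gripper open.

Call:
arm_command(plan=[{"dp": [23, -12, 0], "spin": 0}, {"dp": [23, -12, 20], "spin": 0}, {"dp": [0, 0, 35], "spin": 0.085}, {"dp": [0, 0, 35], "spin": 0}, {"dp": [0, 0, 20], "spin": 0}], grip=1, newtons=40)

```text
clock: 1.75
position: [0.6002, 0.0461, 0.292]
ee_rot: [0.736, 0.677, -0.001, -0.001]
ft_force: [-0.0, -0.5, 0.0]
grip_width: 0.142
grasp_force: 0.0
```

Call:
arm_command(plan=[{"dp": [0, 0, 0], "spin": 0}, {"dp": [0, 0, 0], "spin": 0}, {"dp": [0, 0, 0], "spin": 0}])

```text
clock: 2.05
position: [0.6016, 0.0461, 0.2965]
ee_rot: [0.737, 0.676, 0.001, 0.001]
ft_force: [-0.1, 0.5, 1.1]
grip_width: 0.003
grasp_force: 0.0
```

Run:
```python
from h import *
o=manip.get_obs();print(o["clock"],S(o),o["grip_width"],o["ft_force"])
cv2.imwrite("pics/wrist2.png",viewer.camera("wrist"))
```

```text
2.05 (array([0.6016, 0.0461, 0.2965]), array([0.085, 0.996, 0.001])) 0.003155366880615572 [-0.13290638  0.53662712  1.10143677]
```

View pics/wrist2.png

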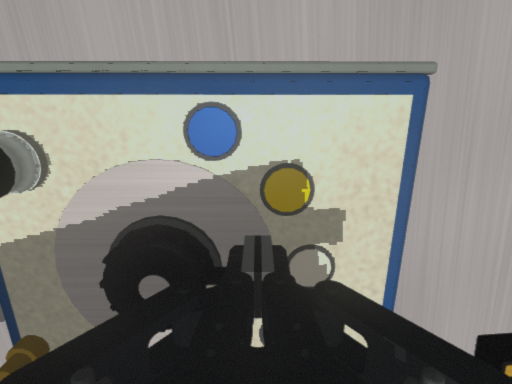

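The picture shows the shut fingertips at about (258,255), on the left (+y) side of the tab and clear of it. I'll descend and begin the push.

Call:
arm_command(plan=[{"dp": [0, 0, 18], "spin": 0}, {"dp": [0, 0, 18], "spin": 0}, {"dp": [0, 0, 0], "spin": 0}, {"dp": [-8, 0, 0], "spin": 0}, {"dp": [-8, 0, 0], "spin": 0}])

```text
clock: 2.6
position: [0.6001, 0.0295, 0.2603]
ee_rot: [0.736, 0.676, 0.001, 0.001]
ft_force: [0.3, -0.2, 0.6]
grip_width: -0.004
grasp_force: 0.0
```

Call:
arm_command(plan=[{"dp": [-3, 0, 0], "spin": 0}, {"dp": [-3, 0, 0], "spin": 0}, {"dp": [-3.9, 0.9, 0], "spin": 0.06}, {"dp": [-3.9, 0.9, 0], "spin": 0.06}, {"dp": [-3.9, 0.9, 0], "spin": 0.06}])

```text
clock: 3.1
position: [0.6005, 0.0132, 0.2595]
ee_rot: [0.795, 0.607, 0.001, -0.0]
ft_force: [0.5, 4.3, 0.6]
grip_width: 0.001
grasp_force: 2.1
```

Call:
arm_command(plan=[{"dp": [-3.9, 0.9, 0], "spin": 0.06}, {"dp": [-3.9, 0.9, 0], "spin": 0.06}, {"dp": [-3.9, 0.9, 0], "spin": 0.06}, {"dp": [-3.9, 0.9, 0], "spin": 0.06}, {"dp": [-3.9, 0.9, 0], "spin": 0.06}])

```text
clock: 3.6
position: [0.597, -0.0078, 0.2591]
ee_rot: [0.877, 0.481, 0.0, 0.0]
ft_force: [-0.1, 0.8, 0.3]
grip_width: 0.002
grasp_force: 0.0
```

```bash
cat >> h.py <<'E'
hub=np.array([.5342,.0134]);yaw=-.0851
def tabframe(o):
    p,x=S(o);q=np.arctan2(x[1],x[0])-np.pi/2-yaw  # angle of tool y
    v=p[:2]-hub;a=q+yaw;return "ang",round(q,3),"along,off",(np.array([[np.cos(a),np.sin(a)],[-np.sin(a),np.cos(a)]])@v).round(4)
E
python3 - <<'E'
from h import *
o=manip.get_obs();print(o["clock"],S(o),o["ft_force"],tabframe(o))
cv2.imwrite("pics/scene1.png",cv2.resize(viewer.camera("scene")[130:330,120:380],None,fx=3,fy=3)[:, :780])
E
```

```text
3.6 (array([ 0.597 , -0.0078,  0.2591]), array([0.537, 0.843, 0.   ])) [-0.10698263  0.76252177  0.31650952] ('ang', np.float64(-0.482), 'along,off', array([0.0644, 0.0159]))
```

View pics/scene1.png

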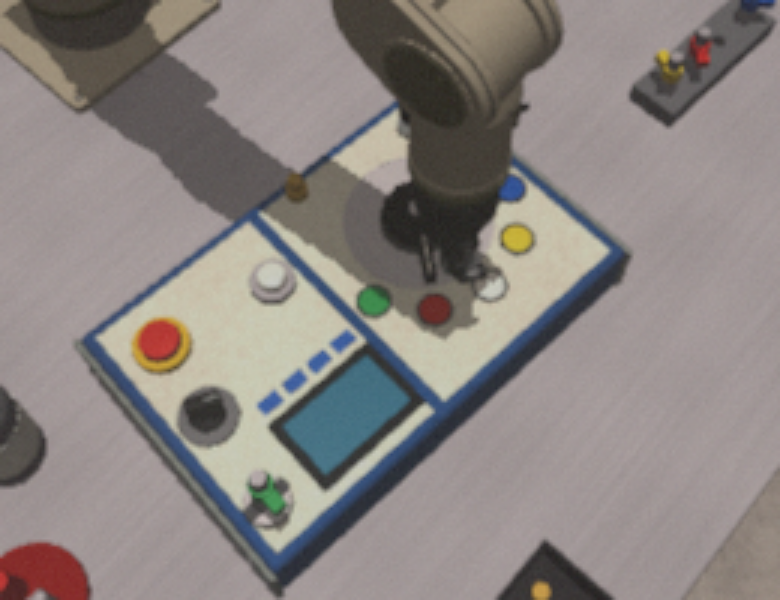

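The scene crop shows the tab clicked in at red (435,308), with the finger just behind it. I'll keep pushing round.

Call:
arm_command(plan=[{"dp": [-3.9, 0.9, 0], "spin": 0.06}, {"dp": [-3.9, 0.9, 0], "spin": 0.06}, {"dp": [-3.9, 0.9, 0], "spin": 0.06}, {"dp": [-3.9, 0.9, 0], "spin": 0.06}, {"dp": [-3.9, 0.9, 0], "spin": 0.06}])

```text
clock: 4.15
position: [0.5886, -0.0246, 0.2591]
ee_rot: [0.938, 0.346, 0.001, -0.0]
ft_force: [3.4, 3.9, -1.6]
grip_width: -0.004
grasp_force: 2.1
```

Call:
arm_command(plan=[{"dp": [-3.9, 0.9, 0], "spin": 0.06}, {"dp": [-3.9, 0.9, 0], "spin": 0.06}, {"dp": [-3.9, 0.9, 0], "spin": 0.06}, {"dp": [-3.9, 0.9, 0], "spin": 0.06}, {"dp": [0, 0, 0], "spin": 0}])

```text
clock: 4.65
position: [0.5774, -0.0377, 0.259]
ee_rot: [0.973, 0.231, 0.0, 0.0]
ft_force: [-0.1, 0.3, 0.4]
grip_width: 0.002
grasp_force: 0.0
```

Run:
```python
from h import *
o=manip.get_obs();print(o["clock"],S(o),o["ft_force"],tabframe(o))
cv2.imwrite("pics/scene2.png",cv2.resize(viewer.camera("scene")[130:330,120:380],None,fx=3,fy=3)[:, :780])
```

```text
4.65 (array([ 0.5774, -0.0377,  0.259 ]), array([0.894, 0.449, 0.   ])) [-0.08921933  0.25580622  0.44355018] ('ang', np.float64(-1.02), 'along,off', array([0.0651, 0.0157]))
```

View pics/scene2.png

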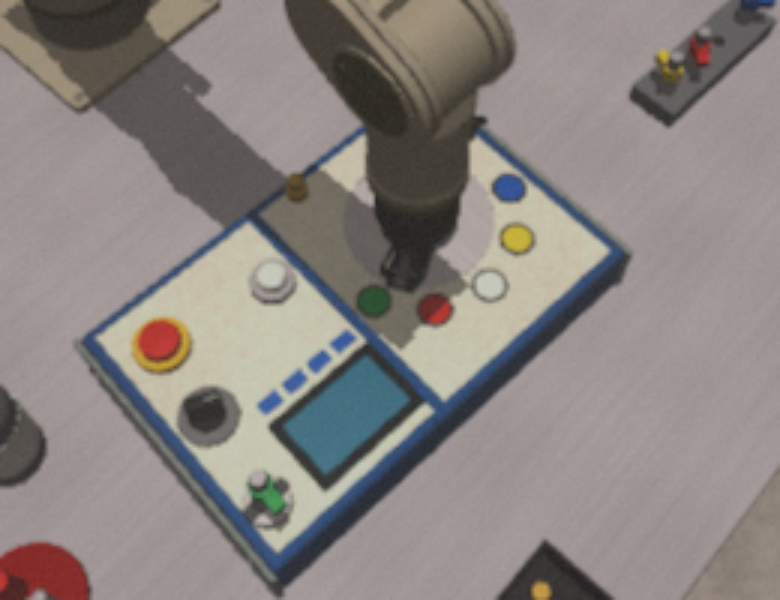

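The force has dropped and the finger is free, with the tab at green (373,300). I'll back off, raise and check with the wrist camera.

Call:
arm_command(plan=[{"dp": [12, 0, 0], "spin": 0}, {"dp": [13, 0, 0], "spin": 0}, {"dp": [0, 0, -30], "spin": 0}, {"dp": [0, 0, -40], "spin": 0}, {"dp": [0, 0, -40], "spin": 0}])

```text
clock: 5.2
position: [0.6005, -0.0253, 0.3698]
ee_rot: [0.973, 0.232, -0.0, -0.0]
ft_force: [1.2, -0.2, 0.5]
grip_width: 0.001
grasp_force: 0.0
```

Call:
arm_command(plan=[{"dp": [-40, 11, 0], "spin": 0}, {"dp": [-40, 11, 0], "spin": 0}, {"dp": [-40, 11, 0], "spin": 0}, {"dp": [-40, 11, 0], "spin": 0}, {"dp": [0, 0, 0], "spin": 0}])

```text
clock: 5.7
position: [0.4743, -0.1412, 0.3694]
ee_rot: [0.974, 0.229, 0.0, 0.001]
ft_force: [-0.3, 0.4, 0.3]
grip_width: -0.005
grasp_force: 0.0
```

Run:
```python
from h import *
from workcell import finder
o=manip.get_obs();print(o["clock"],S(o),o["ft_force"])
cv2.imwrite("pics/scene3.png",cv2.resize(viewer.camera("scene")[130:330,120:380],None,fx=3,fy=3)[:, :780])
print(finder.find_in("scene","start_top")[:2])
cv2.imwrite("pics/wrist3.png",viewer.camera("wrist"))
for n in ("start_top","selector_tab","mark_green"):print(n,finder.find_in("wrist",n)[:2])
```

```text
5.7 (array([ 0.4743, -0.1412,  0.3694]), array([ 0.896,  0.445, -0.   ])) [-0.2811662   0.43635014  0.31482089]
[{'position': [0.4831, -0.1394, 0.0969], 'score': 0.66}, {'position': [0.6266, 0.0645, 0.0765], 'score': 0.39}]
start_top [{'position': [0.4775, -0.1371, 0.099], 'score': 0.95}]
selector_tab [{'position': [0.5392, 0.001, 0.101], 'score': 0.74}, {'position': [0.4482, -0.2479, 0.0947], 'score': 0.73}]
mark_green [{'position': [0.5304, -0.1314, 0.0763], 'score': 0.66}, {'position': [0.5628, -0.0844, 0.0739], 'score': 0.59}]
```

View pics/wrist3.png

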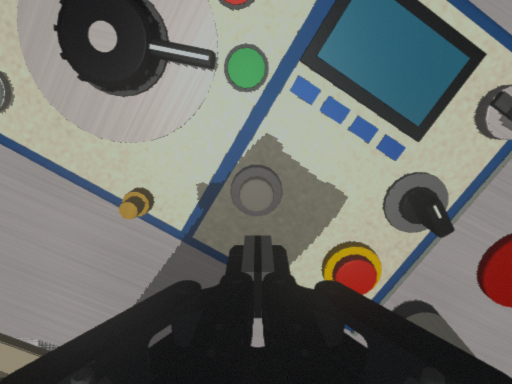

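View pics/scene3.png

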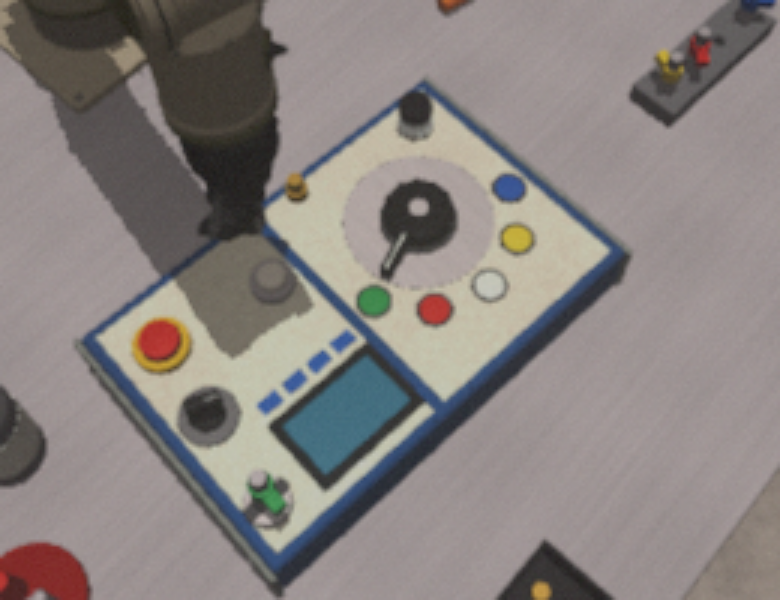

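The tab points at green: wrist view has the tab end at (212,58) and the mark at (246,67). The start button is at (257,190), about 4 mm off from the fit.

Call:
arm_command(plan=[{"dp": [4, -2.5, 30], "spin": 0}, {"dp": [0, 0, 35], "spin": 0}, {"dp": [0, 0, 25], "spin": 0}, {"dp": [0, 0, 0], "spin": 0}, {"dp": [0, 0, 0], "spin": 0}])

```text
clock: 6.5
position: [0.4797, -0.1328, 0.2792]
ee_rot: [0.973, 0.231, -0.0, -0.0]
ft_force: [0.1, 0.2, 0.9]
grip_width: -0.002
grasp_force: 0.0
```

Call:
arm_command(plan=[{"dp": [0, 0, 5], "spin": 0}, {"dp": [0, 0, 5], "spin": 0}, {"dp": [0, 0, 4], "spin": 0}, {"dp": [0, 0, 2], "spin": 0}, {"dp": [0, 0, 0], "spin": 0}])

```text
clock: 7.0
position: [0.4798, -0.1334, 0.2644]
ee_rot: [0.973, 0.231, 0.001, 0.0]
ft_force: [-2.6, 1.3, 14.2]
grip_width: -0.006
grasp_force: 6.9
```

Call:
arm_command(plan=[{"dp": [0, 0, 1.5], "spin": 0}, {"dp": [0, 0, 0], "spin": 0}, {"dp": [0, 0, 0], "spin": 0}])

```text
clock: 7.3
position: [0.4799, -0.1334, 0.264]
ee_rot: [0.973, 0.231, 0.002, 0.0]
ft_force: [-9.1, 2.1, 29.4]
grip_width: 0.0
grasp_force: 14.5
```

Call:
arm_command(plan=[{"dp": [0, 0, -15], "spin": 0}, {"dp": [0, 0, -30], "spin": 0}, {"dp": [0, 0, -40], "spin": 0}, {"dp": [0, 0, -30], "spin": 0}, {"dp": [0, 0, 0], "spin": 0}])

```text
clock: 7.8
position: [0.4799, -0.1336, 0.3805]
ee_rot: [0.973, 0.231, 0.003, 0.001]
ft_force: [0.4, -0.4, 0.0]
grip_width: 0.002
grasp_force: 0.0
```

Run:
```python
from h import *
o=manip.get_obs();print(o["clock"],S(o),o["ft_force"])
cv2.imwrite("pics/wrist4.png",viewer.camera("wrist"))
```

```text
7.8 (array([ 0.4799, -0.1336,  0.3805]), array([0.894, 0.449, 0.006])) [ 0.43809378 -0.38751451  0.03126103]
```

View pics/wrist4.png

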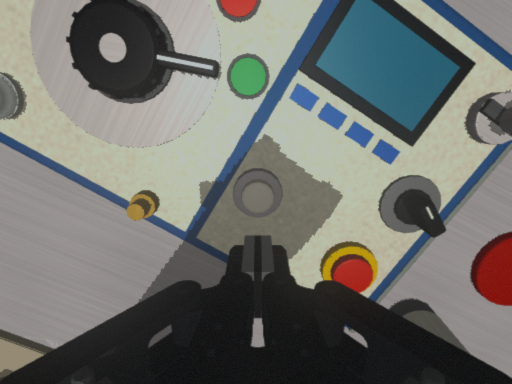

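The button bottomed out at exactly its 6 mm travel. The picture shows it out again at (258,193), with the tab still on green (248,76).

```bash
python3 -c "
from workcell import manip
print(manip.hand_in())"
```

```text
the job is handed in; nothing more can be done
None
```

I pushed the selector round to the green mark with a shut fingertip, pressed start fully in and let it go, and handed the job in at about 8 s; `hand_in()` returned no verdict.

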